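Load the bearing-ball shuttle and hold its index plunger out

ROBOT

A 6-joint arm with a two-finger parallel gripper is mounted at the origin on the work surface. World frame = base frame: x ahead of the robot, y to its left, z up, the work surface at z = 0. Lengths are in mm, angles in degrees, forces in N, time in s.
With the tool pointing down it reaches from about 350 to 850 mm from the base axis. Payload 8.1 kg.
Tool frame: the origin (TCP) lies between the finger pads; the fingertips stand 8 mm ahead of it and the grasp point (between the pads) lies 11 mm behind it (r.tip_extent is the distance from the TCP to the fingertips, in mm); z points along the fingers, y is the direction in which the jaws open and shut (so a half turn about z gives the same grasp; the last joint's range is limited). The gripper opens to 85 mm and grips with 20 to 120 N. Pads are 22 mm wide; open, the fingers measure 114 mm over their backs; the gripper's body (76 mm by 85 mm) begins 54 mm behind the grasp point. The pads swing forward as they close: fully open they stand 13 mm farther back than shut.
Start: joints at [70.279, 7.471, 85.268, -0, 87.261, -4.893], TCP at [153.53, 580.029, 239.292] pointing down, gripper open.
Joint ranges: [-169.43, 169.43], [-51.17, 129.36], [1.28, 143.12], [-76.62, 256.62], [0, 156.53], [-152.29, 152.29]. Speed limits (degrees/s): [136.94, 136.94, 159.86, 180, 180, 180].

INTERFACE

Orientations are given as [roll, pitch, yaw] about the fixed x, y, z axes, in that order (R = Rz(yaw) Ry(pitch) Rx(roll)).
In Python, from bench import sensors, viewer, hand_in, r gives the robot as it stands. The module is installed in compiled form; this text tells all that it offers.
- The arm moves only by the tool move_arm, never from a script. Its argument "rows" is a list that holds one entry, the list of rows, each a list of 6 numbers: the shift along the tool's x, y, z in m, then the turn, a rotation vector about the tool's x, y, z in degrees. In form: [[[tx, ty, tz, rx, ry, rz], ...]]. A call has 1 to 20 rows; each row is the pose to reach, as a shift and turn from the pose commanded when the call began, along the tool's axes at that moment; what a row does not reach only later rows make up. A row lasts 1/10 s, in which the tool goes at most 50 mm and 8.59 degrees, less where a joint would pass 70% of its speed; a pose out of reach is approached as far as the arm can. A call with a gripper value outside its range is refused whole. "grip" is the opening, from 0 (shut) to 1 (fully open), set as the call begins (left out, the last holds). The fingers move at their own pace and stop on an object; "newtons" is the grip in N (left out, the last holds). Time passes only in rows, so rows that repeat a pose let the fingers close. It gives the time, the measured TCP pose, the force and the opening at its end, in the units of the state.
- sensors.sense(): the state, without advancing time (a new reading comes with each control period).
- viewer.snapshot(name): name is "scene" or "top" or "wrist"; returns a dict with "color" (400x640x3 uint8, red, green, blue), "camera_matrix" (3x3 intrinsics, pixels), "k1" (the pictures are not rectified: a ray, as slopes to the right and down, at radius r is drawn at 1 + k1 r^2 times it, then the intrinsics apply), "R" (3x3) and "t" (3): a world point X has camera coordinates R X + t. Camera axes: x right, y down, z forward; pixel columns grow to the right and rows downward; lengths in mm; the calibration is good to about 2 mm. A picture is of the moment at which its call begins. There is no depth.
- hand_in(): hands the job in, once; it reports no verdict.
The state is a dict: "time": time; "joint_pos": joint angles; "qd": joint speeds; "joint_efforts": joint torques, N m; "tool_pos": TCP position; "tcp_rot": TCP orientation; "ft_force": force on the tool from outside, world axes, zero at the start; "wrist_torque": the same for the moment, N m; "finger_gap": finger opening in mm.
Only numpy, scipy, OpenCV 4.12 (cv2) and the standard library are available. Lean on these libraries where they do the work, as an engineer would, in place of code of your own. Each camera call takes 0.05 s, during which the arm holds its last target.

TASK

Put the two steel balls from the wooden rack into the two empty wells of the carrier plate, so that each of the three wells holds one ball. Then pull the black and red handle of the spring-loaded index plunger fully back against its stop, clear of its hole in the plate, and finish while still holding it there with the gripper: do not let go at the end. Leave everything else on the bench where it is.

Things in the scene. Friction and masses are not known exactly. Their poses are not given: they have to be found in the camera images.
- fixture: shuttle fixture, fixed: green base 140 x 250 mm, 22 mm high; on it an aluminium carrier plate (x 70, y 180 mm, top 50 mm above the bench); on the plate's -x side a green bracket (top 46 mm up) with the plunger. Origin: on the bench under the plate's centre; z up; wells in a row along y; plunger along x, pulled towards -x. Stands left or right, turned up to 0.45 rad from the world axes
- well1 (a point): centre of a well's mouth, at the plate's top face (fixture y = -50 mm). Each well is a round pocket 29 mm across, 10 mm deep; a seated ball's centre is 2.5 mm above this point. At the start well3 holds a ball, well1 and well2 are empty
- well2 (a point): centre of the mouth of the middle well (fixture y = 0), same size
- well3 (a point): centre of the mouth of the third well (fixture y = +50 mm), same size
- knob (a point): grip place on the plunger's handle, moves with it: middle of a black round neck 20 mm in diameter, 36 mm long, level, axis along the fixture's x, 36 mm above the bench. At its outer (-x) end is a red disc 34 mm in diameter, 8 mm thick, inner face 17.5 mm from this point; the bracket is 27.5 mm the other way (plunger in)
- plunger (a joint): how far the index plunger is pulled out, m: 0 = pin seated 12 mm deep in its hole in the plate's edge, 0.020 = fully back against its stop (pin tip 8 mm clear of the plate). A spring pulls it back in: about 6 N at 0, 13 N at 0.020; it does not latch
- rack: wooden stock block fixed to the bench, 90 mm along its x, 200 mm along its y, top 44 mm above the bench, two shallow round pockets (29 mm across, 4 mm deep) at y = -68 mm and y = +2 mm, x = 0, each with a ball at the start. Origin: centre of its underside; z up; turned up to 0.45 rad; it may stand left or right of the fixture
- ball1_center (a point): centre of a loose steel ball, 25 mm in diameter, about 65 g (all three balls are alike; any of them may be the one already in the carrier, the other two lie in the rack's pockets with their centres 8.5 mm above the rack's top)
- ball2_center (a point): centre of a loose steel ball, 25 mm in diameter, about 65 g (all three balls are alike; any of them may be the one already in the carrier, the other two lie in the rack's pockets with their centres 8.5 mm above the rack's top)
- ball3_center (a point): centre of a loose steel ball, 25 mm in diameter, about 65 g (all three balls are alike; any of them may be the one already in the carrier, the other two lie in the rack's pockets with their centres 8.5 mm above the rack's top)
- coupling_mid (a point): loose plain steel pipe coupling (ring, 42 mm outside, 32 mm high) standing on the rack at its +y end, 75 mm from the rack's centre; leave alone. Point: its centre
- spray: loose blue spray can, 64 mm across, 190 mm high; leave alone. Origin: centre of its underside
- jar: loose amber jar with steel lid, 72 mm across, 75 mm high; leave alone. Origin: centre of its underside
- driver: loose red-handled screwdriver lying on the bench; leave alone. Origin: under its middle
- wrench: loose steel wrench lying on the bench; leave alone. Origin: under its middle
- mug: loose white mug, 80 mm across, 92 mm high; leave alone. Origin: centre of its underside
- offcut: loose steel pipe offcut lying on the bench, 27 mm thick, 200 mm long; leave alone. Origin: under its middle

How it is judged:
By the outcome, as a careful person would: the job done as asked, in the order asked, and still so for the second after the job is handed in, while the arm keeps its last pose, push and grip.
It also fails if it takes over 61 s, if anything falls off the work surface, if the arm or the gripper's body presses on something with over 40 N, if the wrist force passes 120 N, or if a joint passes its speed limit or range.

## Working session

There is one attempt and no reset: what is moved stays moved. The work goes in short steps, Python scripts to look and compute and a tool call to move; the robot and the scene stay as the last step left them, time stands still between calls to the robot, and variables do not carry over. Pictures are saved under pics/ and viewed, and the job is handed in when it is done.

Besides the shell and the picture viewer there is one more tool, called as name([rows], argument=value, ...), one row to a line, values as JSON. move_arm: Moves the arm, as the interface text tells. Its arguments: {"type":"object","properties":{"rows":{"type":"array","items":{"type":"array","items":{"type":"array","items":{"type":"number"}}}},"grip":{"type":"number"},"newtons":{"type":"number"}},"required":["rows"]}

```bash
mkdir -p pics; cat > h.py <<'E'
import numpy as np, cv2
from bench import sensors, viewer, r
def snap(name,fn):
    s=viewer.snapshot(name); cv2.imwrite('pics/'+fn+'.png',s['color'][:,:,::-1])
    np.savez('pics/'+fn+'.npz',**{k:np.array(v) for k,v in s.items()})
    return s
def load(fn): return dict(np.load('pics/'+fn+'.npz'))
def ray(s,u,v):
    K=s['camera_matrix'];k1=float(s['k1'])
    d=cv2.undistortPoints(np.array([[[u,v]]],float),K,np.array([k1,0,0,0,0.]))[0,0]
    R=s['R'];t=s['t']; return -R.T@t, R.T@np.array([d[0],d[1],1.])
def onz(s,u,v,z):
    o,d=ray(s,u,v); return o+d*(z-o[2])/d[2]
def proj(s,X):
    c=s['R']@np.array(X,float)+s['t'];p=c[:2]/c[2];q=p*(1+float(s['k1'])*(p@p));K=s['camera_matrix']
    return (K@np.array([q[0],q[1],1]))[:2]
def tri(*obs):
    A=np.zeros((3,3));b=np.zeros(3)
    rs=[ray(*o) for o in obs]
    for o,d in rs:
        d=d/np.linalg.norm(d);P=np.eye(3)-np.outer(d,d);A+=P;b+=P@o
    X=np.linalg.solve(A,b)
    return X,[float(np.linalg.norm(np.cross(X-o,d/np.linalg.norm(d)))) for o,d in rs]
E
python3 - <<'E'
from h import *
for n in ['scene','top','wrist']:
    s=snap(n,n+'0'); print(n,(-s['R'].T@s['t']).round(),s['k1'],s['camera_matrix'][0])
print(sensors.sense())
E
```

```text
scene [1220. -311. 1332.] -0.016504392713648258 [519.20313902   0.         318.2397031 ]
top [ 442.    9. 1324.] 0.02414922625669191 [405.70363855   0.         324.7597228 ]
wrist [ 71. 601. 375.] -0.012026191073209624 [304.73119032   0.         321.83070595]
{'time': 0.15, 'joint_pos': array([ 7.02799530e+01,  7.50368571e+00,  8.53149160e+01, -2.61655138e-03,
        8.72639938e+01, -4.89393808e+00]), 'qd': array([-0.03762285, -0.13184753, -0.21755629,  0.05580525,  0.10658941,
       -0.02572169]), 'joint_efforts': array([ 9.27762085e-04, -5.70056677e+01, -5.01162779e+01, -2.03573468e-04,
        9.48927394e-03, -2.26683602e-05]), 'tool_pos': array([153.39143624, 579.62317187, 238.50117735]), 'tcp_rot': array([-1.79917483e+02, -4.44249039e-03,  1.65174015e+02]), 'ft_force': array([-1.31001427, -0.0781625 ,  0.66930388]), 'wrist_torque': array([ 0.01808386, -0.00558024,  0.00611647]), 'finger_gap': 85.21274662970862}
```

View pics/scene0.png

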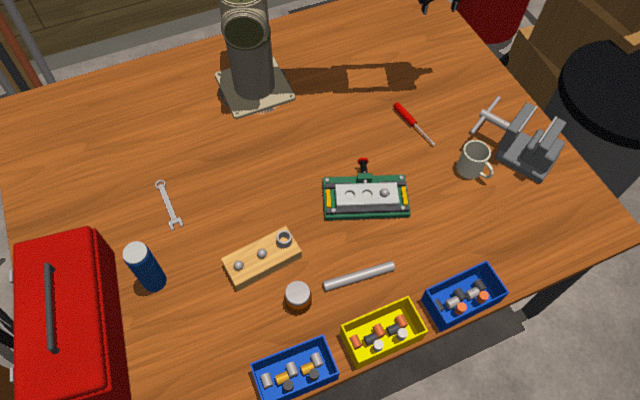

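View pics/top0.png

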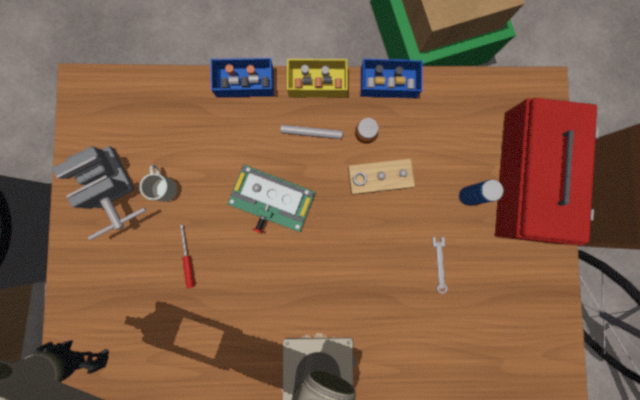

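View pics/wrist0.png

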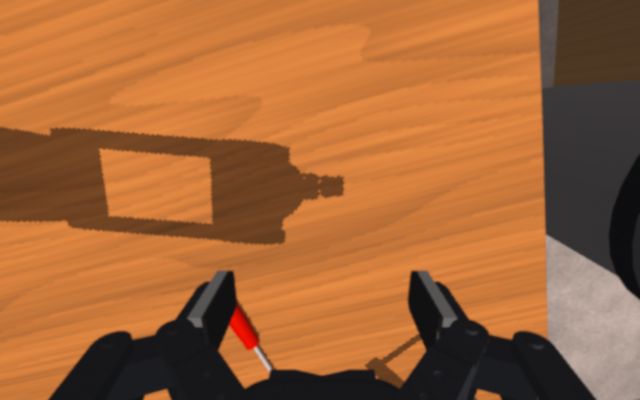

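```bash
python3 - <<'E'
from h import *
s=load('top0');c=load('scene0')
for n,u,v,z in [('ballA',381,176,52),('ballB',403,174,52),('coup',360,179,76),('w3',257,188,52),('w2',272,193,50),('w1',286.5,198.5,50),('knob',262,223,36),('disc',260,230,36)]: print(n,onz(s,u,v,z).round(1))
print()
for n,u,v,z in [('ballA',262,254,52),('ballB',238.5,266,52),('w3',384.5,193,52),('w2',367,194,50),('w1',350,195,50),('disc',363,162,36)]: print(n,onz(c,u,v,z).round(1))
w=load('wrist0')
from scipy.spatial.transform import Rotation as Ro
st=sensors.sense();T=Ro.from_euler('xyz',st['tcp_rot'],degrees=True).as_matrix()
print('cam in tool',(T.T@(-w['R'].T@w['t']-st['tool_pos'])).round(1)); print((w['R']@T).round(3))
img=np.vstack([cv2.resize(s['color'][150:250,220:420],None,fx=4,fy=4,interpolation=cv2.INTER_CUBIC)])
cv2.imwrite('pics/t0z.png',img[:,:,::-1])
E
```

```text
ballA [ 616.4 -204.1   52. ]
ballB [ 622.6 -274.3   52. ]
coup [ 603.8 -134.4   76. ]
w3 [579.  187.3  52. ]
w2 [563.3 140.5  50. ]
w1 [545.8  95.   50. ]
knob [469.7 172.8  36. ]
disc [447.7 178.8  36. ]

ballA [ 623.3 -201.6   52. ]
ballB [ 631.  -271.3   52. ]
w3 [584.2 191.5  52. ]
w2 [565.9 144.2  50. ]
w1 [549.3  97.6  50. ]
disc [452.  189.1  36. ]
cam in tool [  85.4   -1.  -136.5]
[[ 0.     1.     0.001]
 [-0.945  0.001 -0.327]
 [-0.327 -0.001  0.945]]
```

View pics/t0z.png

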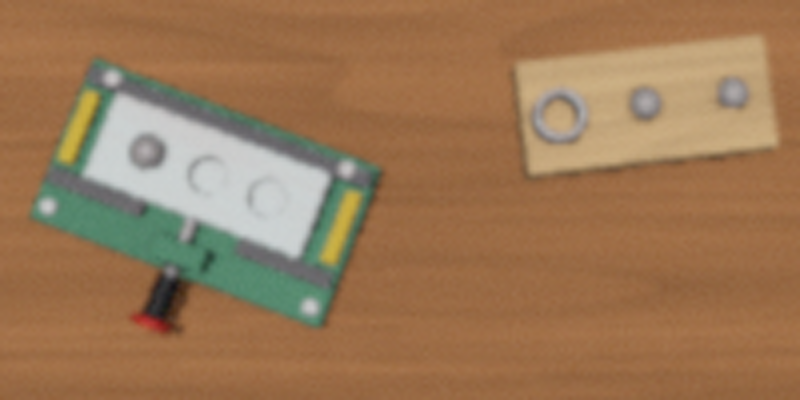

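```bash
cat >> h.py <<'E'
from scipy.spatial.transform import Rotation as Ro
def rel(p,yaw,cp=None,crot=None):
    """shift (m) & rotvec deg from current measured pose (or given commanded)"""
    st=sensors.sense()
    cp=st['tool_pos'] if cp is None else np.array(cp,float)
    crot=st['tcp_rot'] if crot is None else crot
    A=Ro.from_euler('xyz',crot,degrees=True);B=Ro.from_euler('xyz',[180,0,yaw],degrees=True)
    d=A.inv().apply(np.array(p,float)-cp)/1000
    print('shift',d.round(4),'rot',(A.inv()*B).as_rotvec(degrees=True).round(2))
E
python3 - <<'E'
from h import *
rel([530,145,240],95,[153.53,580.03,239.29],[180,0,165.17])
E
```

```text
shift [-0.4753 -0.3242 -0.0007] rot [ 0.   -0.   70.17]
```

move_arm([
  [[-0.475,-0.324,0,0,0,70.2],[-0.475,-0.324,0,0,0,70.2],[-0.475,-0.324,0,0,0,70.2],[-0.475,-0.324,0,0,0,70.2],[-0.475,-0.324,0,0,0,70.2],[-0.475,-0.324,0,0,0,70.2],[-0.475,-0.324,0,0,0,70.2],[-0.475,-0.324,0,0,0,70.2],[-0.475,-0.324,0,0,0,70.2],[-0.475,-0.324,0,0,0,70.2],[-0.475,-0.324,0,0,0,70.2],[-0.475,-0.324,0,0,0,70.2],[-0.475,-0.324,0,0,0,70.2],[-0.475,-0.324,0,0,0,70.2],[-0.475,-0.324,0,0,0,70.2],[-0.475,-0.324,0,0,0,70.2]],
], grip=1, newtons=40)

```text
time: 1.75
tool_pos: [529.1, 146.3, 239.3]
tcp_rot: [-180.0, -0.0, 95.1]
ft_force: [0.8, -0.2, 0.5]
finger_gap: 85.3
```

```bash
python3 - <<'E'
from h import *
s=snap('wrist','wrist1');st=sensors.sense();print(st['time'],st['tool_pos'],st['tcp_rot'])
t=snap('top','top1')
E
```

```text
1.8 [529.21324562 146.3153263  239.3681749 ] [ 1.79997353e+02 -9.02085053e-03  9.50711976e+01]
```

View pics/wrist1.png

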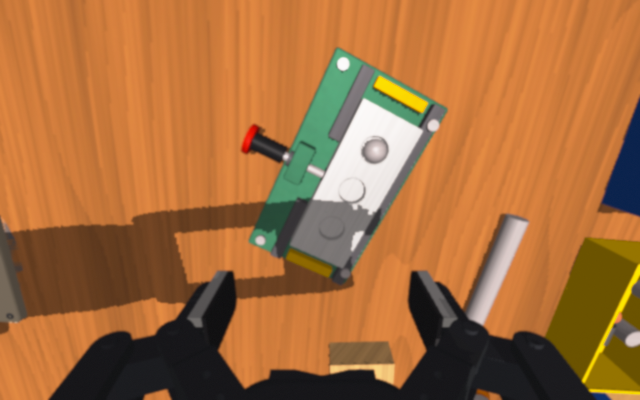

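move_arm([
  [[-0.03,0.03,0,0,0,0],[-0.06,0.06,0,0,0,0],[-0.06,0.06,0,0,0,0],[-0.06,0.06,0,0,0,0]],
])

```text
time: 2.25
tool_pos: [594.8, 90.7, 238.8]
tcp_rot: [-179.9, -0.0, 94.9]
ft_force: [-0.2, 0.2, 0.1]
finger_gap: 85.5
```

```bash
python3 - <<'E'
from h import *
s=snap('wrist','wrist2');st=sensors.sense();print(st['time'],st['tool_pos'],st['tcp_rot'])
for n in ['wrist1','wrist2']:
    z=cv2.resize(load(n)['color'][:270,220:460],None,fx=2.2,fy=2.2,interpolation=cv2.INTER_CUBIC); cv2.imwrite('pics/'+n+'z.png',z[:,:,::-1])
rel([615,-205,240],95,[595,91,239.3],[180,0,95.1])
E
```

```text
2.3 [594.32306055  91.25900338 239.05863801] [-1.79955681e+02 -2.49771655e-02  9.49837217e+01]
shift [-0.2966 -0.0064 -0.0007] rot [ 0.  -0.   0.1]
```

View pics/wrist1z.png

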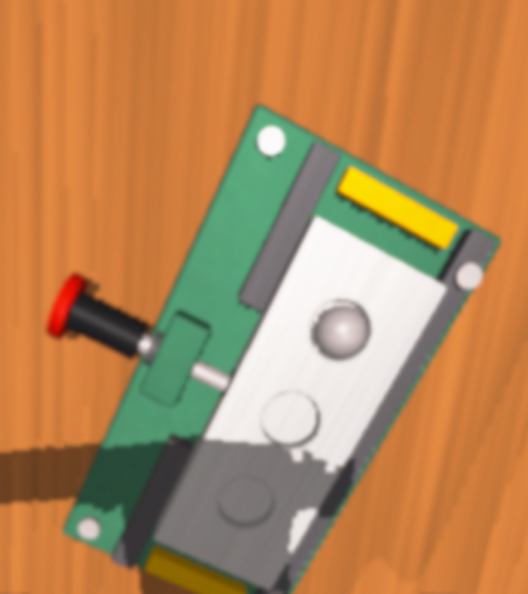

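View pics/wrist2z.png

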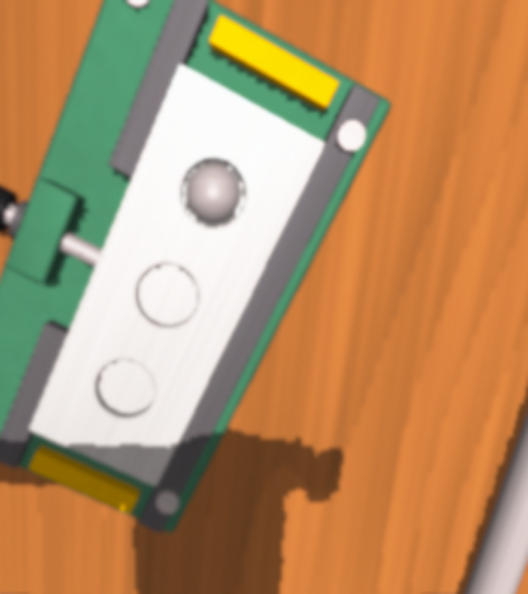

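```bash
python3 - <<'E'
from h import *
a=load('wrist1');b=load('wrist2')
f=lambda x,y:(220+(x-.6)/2.2,(y-.6)/2.2)
P={'w2':((290.5,418),(168,294)),'w1':((246,500),(126,387)),'b3':((341,330),(213,191)),
 'cornerTL':((316,217),(178,65)),'cornerTR':((446,288),(325,142))}
for k,(p,q) in P.items():
    X,e=tri((a,*f(*p)),(b,*f(*q))); print(k,X.round(1),np.round(e,2), [onz(i,*f(*j),52.5 if k=='b3' else 50).round(1)[:2] for i,j in ((a,p),(b,q))])
for k,p in {'disc':(66,306),'neckout':(82,313),'neckin':(140,345)}.items(): print(k,onz(a,*f(*p),36).round(1))
E
```

```text
w2 [561.6 143.3  47.7] [0.03 0.03] [array([561.3, 143.8]), array([561.8, 143.5])]
w1 [543.5  96.5  47.6] [0.13 0.13] [array([543.4,  97.6]), array([543.7,  96.9])]
b3 [579.4 190.2  54.9] [0.06 0.06] [array([579.8, 189.9]), array([579.4, 190.4])]
cornerTL [560.8 239.   53.3] [0.37 0.37] [array([561.5, 239.4]), array([560.3, 239.4])]
cornerTR [626.2 214.1  53.3] [0.54 0.54] [array([626.9, 213.6]), array([627., 215.])]
disc [444.9 187.5  36. ]
neckout [452.9 184.8  36. ]
neckin [482.5 171.4  36. ]
```

move_arm([
  [[-0.04,0,0,0,0,0],[-0.09,0,0,0,0,0],[-0.14,-0.003,0,0,0,0],[-0.19,-0.006,0,0,0,0],[-0.24,-0.006,0,0,0,0],[-0.28,-0.006,0,0,0,0],[-0.297,-0.006,0,0,0,0],[-0.297,-0.006,0,0,0,0],[-0.297,-0.006,0,0,0,0]],
])

```text
time: 3.2
tool_pos: [614.5, -204.1, 239.4]
tcp_rot: [180.0, -0.1, 95.0]
ft_force: [0.6, 0.0, 0.5]
finger_gap: 85.0
```

```bash
python3 - <<'E'
from h import *
s=snap('wrist','wrist3');st=sensors.sense();print(st['time'],st['tool_pos'],st['tcp_rot'])
E
```

```text
3.25 [ 614.66264564 -203.65947332  239.48799571] [ 1.79988768e+02 -4.44272034e-02  9.50656145e+01]
```

View pics/wrist3.png

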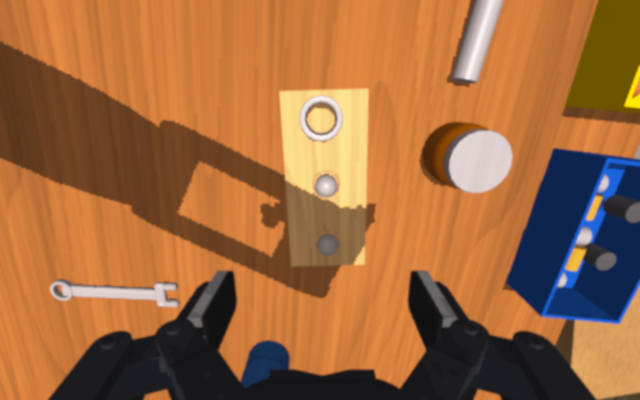

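```bash
cat > ball.py <<'E'
from h import *
def ballpix(s,Xguess,rad=12.5,crop=None):
    # grey (low saturation) blob near prediction vs. wood
    u,v=proj(s,Xguess); im=s['color']; h=cv2.cvtColor(im,cv2.COLOR_RGB2HSV)
    dep=(s['R']@np.array(Xguess)+s['t'])[2]; R=rad*s['camera_matrix'][0,0]/dep
    m=(h[:,:,1]<75).astype(np.uint8); w=int(R*1.9); mm=np.zeros_like(m)
    y0,x0=int(v),int(u); mm[max(0,y0-w):y0+w,max(0,x0-w):x0+w]=m[max(0,y0-w):y0+w,max(0,x0-w):x0+w]
    c=max(cv2.findContours(mm,0,1)[0],key=cv2.contourArea)
    (cx,cy),r=cv2.minEnclosingCircle(c); return cx,cy,r,R
E
python3 - <<'E'
from ball import *
s=load('wrist3')
for g in [(620,-203,52),(626,-273,52)]:
    cx,cy,r,R=ballpix(s,g);print(cx,cy,r,R,onz(s,cx,cy,52.5).round(1))
E
```

```text
325.6387939453125 185.5854034423828 10.909456253051758 11.421434236929894 [ 617.4 -203.8   52.5]
327.03704833984375 244.3333282470703 10.385334968566895 10.686731843527923 [ 625.5 -274.1   52.5]
```

```bash
python3 - <<'E'
from h import *
rel([617.4,-203.8,130],96.5)
E
```

```text
shift [-0.0005  0.0027  0.1095] rot [ 0.01 -0.04 -1.43]
```

move_arm([
  [[0,0.003,0.04,0,0,-1.4],[0,0.003,0.08,0,0,-1.4],[0,0.003,0.11,0,0,-1.4],[0,0.003,0.11,0,0,-1.4],[0,0.003,0.11,0,0,-1.4]],
], grip=0.7)

```text
time: 3.75
tool_pos: [617.6, -203.8, 129.7]
tcp_rot: [-180.0, -0.0, 96.5]
ft_force: [0.4, -0.3, 1.3]
finger_gap: 60.2
```

```bash
python3 - <<'E'
from ball import *
s=snap('wrist','wrist4');st=sensors.sense();print(st['time'],st['tool_pos'],st['tcp_rot'],st['finger_gap'])
a=load('wrist3')
for g in [(617.4,-203.8,52),(625.5,-274,52)]:
    p=ballpix(a,g);q=ballpix(s,g);print(q,onz(s,q[0],q[1],52.5).round(1),tri((a,*p[:2]),(s,*q[:2])))
E
```

```text
3.8 [ 618.69500523 -204.62298343  131.54970162] [1.79873346e+02 5.70336969e-02 9.64539427e+01] 59.323237608876745
(323.5238037109375, 222.7142791748047, 16.526386260986328, np.float64(16.55840071610862)) [ 617.5 -204.2   52.5] (array([ 617.30447004, -202.99782738,   55.5412906 ]), [0.038729874864572016, 0.03872987486445245])
(323.5, 302.1206970214844, 15.32606029510498, np.float64(15.048862976189572)) [ 625.6 -274.5   52.5] (array([ 625.41737694, -273.15002957,   54.41880416]), [0.034087419179139995, 0.0340874191790556])
```

View pics/wrist4.png

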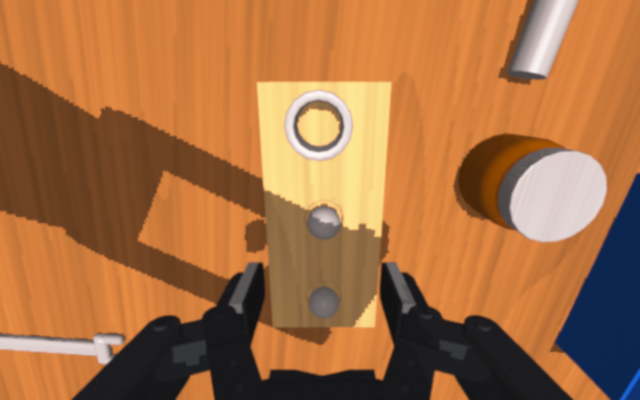

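move_arm([
  [[0,0,0.03,0,0,0],[0,0,0.055,0,0,0],[0,0,0.07,0,0,0],[0,0,0.075,0,0,0],[0,0,0.075,0,0,0],[0,0,0.075,0,0,0]],
])

```text
time: 4.4
tool_pos: [618.7, -205.9, 56.3]
tcp_rot: [179.9, 0.1, 96.4]
ft_force: [-0.2, 0.0, 0.2]
finger_gap: 59.9
```

move_arm([
  [[0,0,0,0,0,0],[0,0,0,0,0,0],[0,0,0,0,0,0],[0,0,0,0,0,0],[0,0,0,0,0,0],[0,0,0,0,0,0],[0,0,0,0,0,0],[0,0,0,0,0,0]],
], grip=0, newtons=30)

```text
time: 5.2
tool_pos: [618.2, -205.7, 55.3]
tcp_rot: [179.9, 0.0, 96.4]
ft_force: [0.1, 0.5, 5.3]
finger_gap: 22.5
```

```bash
python3 - <<'E'
from ball import *
s=snap('wrist','wrist5');st=sensors.sense();print(st['time'],st['tool_pos'],st['finger_gap'],st['ft_force'])
E
```

```text
5.25 [ 618.19150976 -205.71834873   55.2780558 ] 22.472970360605174 [0.20759464 0.93320417 5.67190118]
```

View pics/wrist5.png

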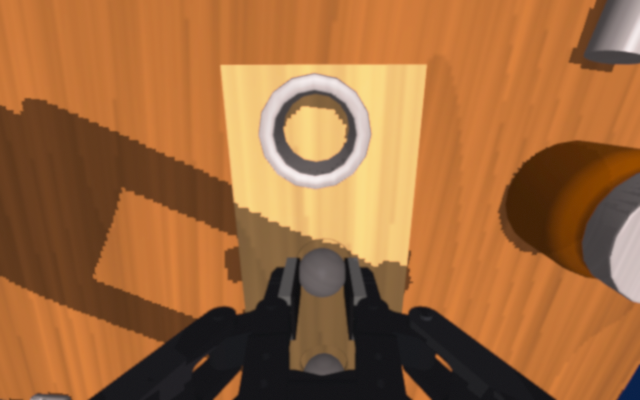

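```bash
python3 - <<'E'
from ball import *
print(r.tip_extent,[a for a in dir(r) if a[0]!='_'])
s=load('wrist5');st=sensors.sense()
T=Ro.from_euler('xyz',st['tcp_rot'],degrees=True)
for z in (-30,-19,-11,-5,0,8):
    print(z,[proj(s,T.apply([x,y,z])+st['tool_pos']).round(0).tolist() for x in (-11,11) for y in (-11.2,11.2)])
print(proj(s,[617.4,-204.2,52.5]))
z=cv2.resize(s['color'][220:400,220:430],None,fx=3.6,fy=3.3,interpolation=cv2.INTER_CUBIC);cv2.imwrite('pics/w5z.png',z[:,:,::-1])
E
```

```text
8.0 ['PlanningError', 'tip_extent']
-30 [[299.0, 336.0], [351.0, 336.0], [298.0, 293.0], [352.0, 293.0]]
-19 [[301.0, 319.0], [349.0, 319.0], [300.0, 278.0], [350.0, 278.0]]
-11 [[302.0, 308.0], [347.0, 308.0], [301.0, 269.0], [349.0, 269.0]]
-5 [[303.0, 301.0], [346.0, 301.0], [302.0, 263.0], [348.0, 263.0]]
0 [[303.0, 295.0], [346.0, 295.0], [302.0, 258.0], [347.0, 258.0]]
8 [[304.0, 287.0], [345.0, 287.0], [303.0, 251.0], [346.0, 251.0]]
[323.19877198 271.49485511]
```

View pics/w5z.png

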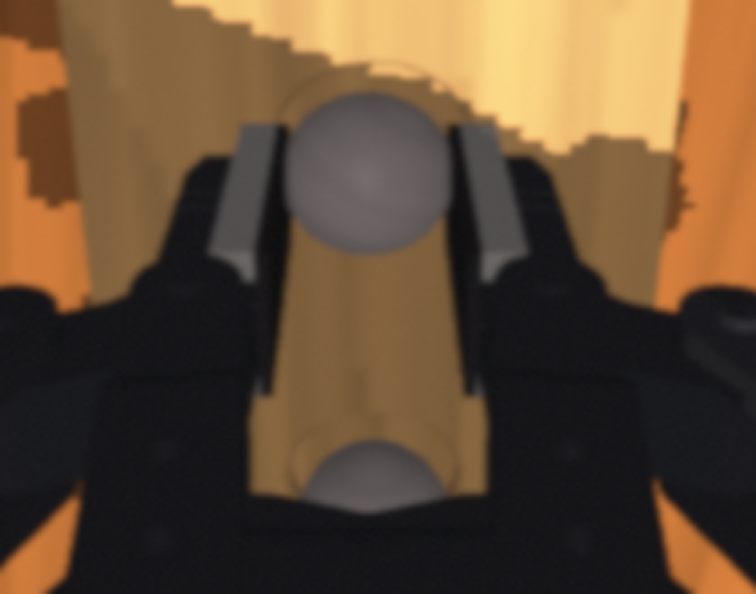

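move_arm([
  [[0,0,0,0,0,0],[0,0,0,0,0,0],[0,0,0,0,0,0],[0,0,0,0,0,0],[0,0,0,0,0,0],[0,-0.001,0.004,0,0,0],[0.001,-0.001,0.009,0,0,0],[0.001,-0.001,0.009,0,0,0],[0.001,-0.001,0.009,0,0,0]],
], grip=0.5)

```text
time: 6.15
tool_pos: [617.1, -205.8, 50.1]
tcp_rot: [179.9, 0.1, 96.4]
ft_force: [-16.0, 2.6, 33.2]
finger_gap: 42.6
```

move_arm([
  [[0,0,0,0,0,0],[0,0,0,0,0,0],[0,0,0,0,0,0],[0,0,0,0,0,0],[0,0,0,0,0,0],[0,0,0,0,0,0],[0,0,0,0,0,0]],
], grip=0)

```text
time: 6.85
tool_pos: [620.8, -206.0, 52.0]
tcp_rot: [179.5, 0.3, 96.4]
ft_force: [-3.0, 4.0, 29.8]
finger_gap: 22.8
```

```bash
python3 - <<'E'
from ball import *
s=snap('wrist','wrist6');st=sensors.sense();print(st['time'],st['tool_pos'],st['finger_gap'],st['ft_force'])
z=cv2.resize(s['color'][220:400,220:430],None,fx=3.6,fy=3.3,interpolation=cv2.INTER_CUBIC);cv2.imwrite('pics/w6z.png',z[:,:,::-1])
E
```

```text
6.9 [ 620.76045618 -205.9511434    51.94813736] 22.621835921341585 [-3.38788364  3.62780189 30.40312094]
```

View pics/w6z.png

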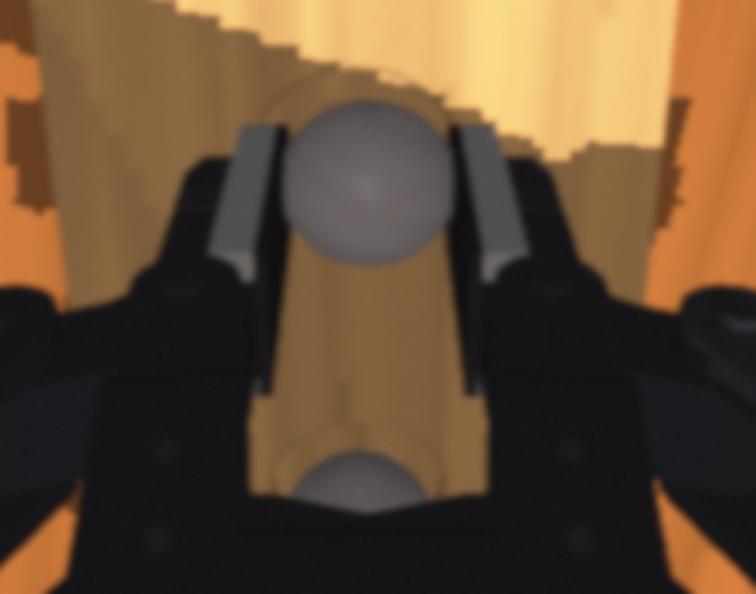

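move_arm([
  [[0,0.001,-0.006,0,0,0],[0,0.001,-0.015,0,0,0],[0,0.001,-0.03,0,0,0],[0,0.001,-0.05,0,0,0],[0,0.001,-0.08,0,0,0],[0,0.001,-0.105,0,0,0],[0,0.001,-0.11,0,0,0],[0,0.001,-0.11,0,0,0]],
], newtons=40)

```text
time: 7.7
tool_pos: [618.0, -204.7, 156.4]
tcp_rot: [179.9, 0.1, 96.4]
ft_force: [-0.2, 0.0, -0.9]
finger_gap: 22.1
```

```bash
python3 - <<'E'
from ball import *
s=snap('wrist','wrist7');st=sensors.sense();print(st['time'],st['tool_pos'],st['tcp_rot'],st['finger_gap'],st['ft_force'])
z=cv2.resize(s['color'][220:400,220:430],None,fx=3.6,fy=3.3,interpolation=cv2.INTER_CUBIC);cv2.imwrite('pics/w7z.png',z[:,:,::-1])
rel([552.6,120.4,157],68.8); rel([561.5,143.6,157],68.8)
E
```

```text
7.75 [ 617.12711798 -204.36257234  154.64363352] [-1.79972835e+02 -1.45766453e-02  9.63708785e+01] 22.71294396867405 [-0.45479275  0.24444961 -0.81955837]
shift [ 0.3299 -0.0281 -0.0023] rot [-3.000e-02 -1.000e-02  2.757e+01]
shift [ 0.352  -0.0167 -0.0023] rot [-3.000e-02 -1.000e-02  2.757e+01]
```

View pics/w7z.png

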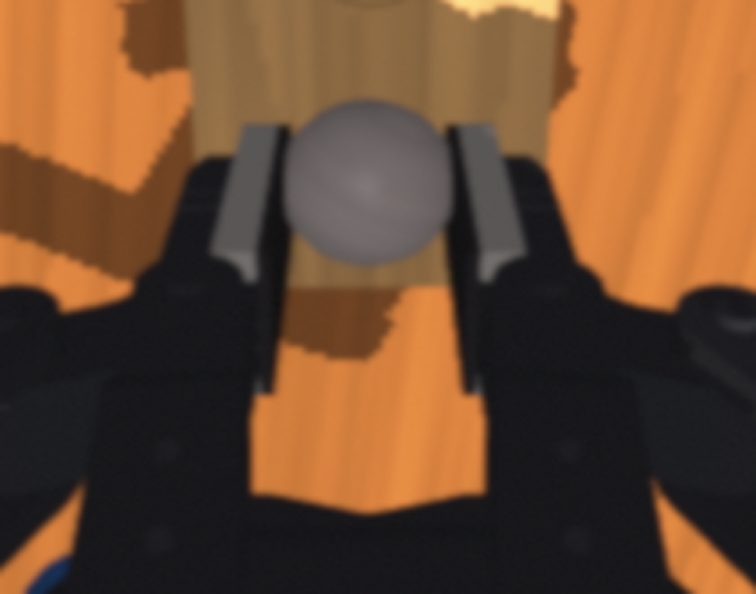

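move_arm([
  [[0.02,0,0,0,0,2],[0.05,-0.002,0,0,0,5],[0.09,-0.004,0,0,0,9],[0.13,-0.006,0,0,0,13],[0.17,-0.008,0,0,0,17],[0.21,-0.01,0,0,0,20],[0.25,-0.012,0,0,0,23],[0.29,-0.014,0,0,0,26],[0.32,-0.016,0,0,0,27],[0.34,-0.017,0,0,0,27.6],[0.352,-0.017,0,0,0,27.6],[0.352,-0.017,0,0,0,27.6],[0.352,-0.017,0,0,0,27.6],[0.352,-0.017,0,0,0,27.6]],
])

```text
time: 9.15
tool_pos: [561.5, 142.3, 154.8]
tcp_rot: [-180.0, 0.0, 68.7]
ft_force: [0.1, -0.2, 0.3]
finger_gap: 22.3
```

```bash
python3 - <<'E'
from ball import *
s=snap('wrist','wrist8');st=sensors.sense();print(st['time'],st['tool_pos'],st['tcp_rot'],st['finger_gap'])
X=onz(s,322.2,275.5,st['tool_pos'][2]+.5);print('ball',X, Ro.from_euler('xyz',st['tcp_rot'],degrees=True).inv().apply(X-st['tool_pos']))
E
```

```text
9.2 [561.64053588 142.27498854 155.03863808] [-1.79990057e+02  2.44110908e-02  6.86971565e+01] 22.652573886408025
ball [561.12527776 143.23792199 155.53863808] [ 0.70973423 -0.82997027 -0.50015841]
```

View pics/wrist8.png

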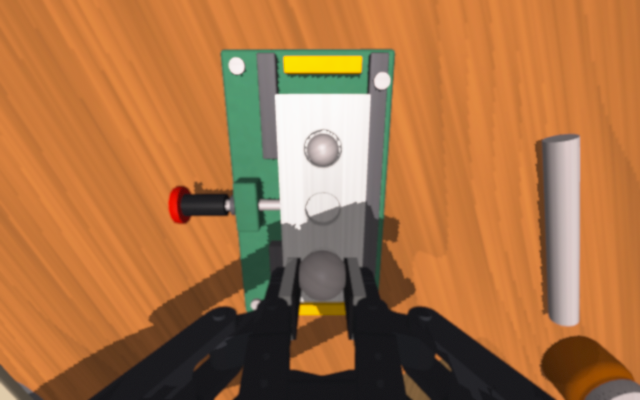

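```bash
python3 - <<'E'
from ball import *
s=load('wrist8')
z=cv2.resize(s['color'][120:260,260:390],None,fx=4,fy=4,interpolation=cv2.INTER_CUBIC);cv2.imwrite('pics/w8z.png',z[:,:,::-1])
print(onz(s,323,208,50),onz(s,322.6,149.5,52.5)); print(proj(s,[561.5,143.6,50]))
E
```

```text
[562.03819219 143.45761513  50.        ] [579.39909982 189.11741553  52.5       ]
[322.33888235 208.07067016]
```

View pics/w8z.png

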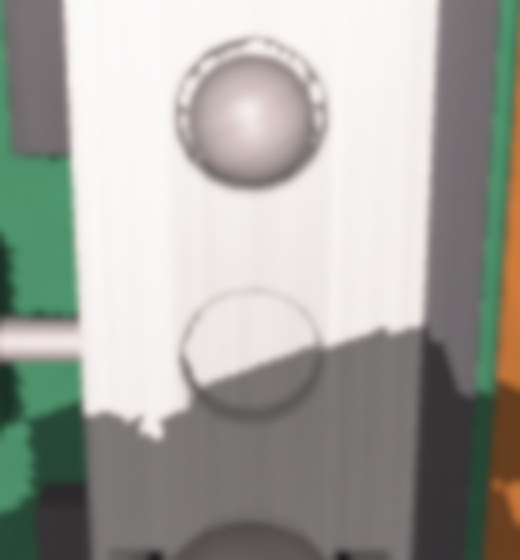

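move_arm([
  [[0,0.0007,0.03,0,0,0],[0,0.0007,0.06,0,0,0],[0,0.0007,0.08,0,0,0],[0,0.0007,0.09,0,0,0],[0,0.0007,0.093,0,0,0],[0,0.0007,0.093,0,0,0],[0,0.0007,0.093,0,0,0]],
])

```text
time: 9.9
tool_pos: [563.2, 143.2, 63.8]
tcp_rot: [179.9, -0.1, 68.8]
ft_force: [0.0, 0.3, -0.6]
finger_gap: 22.2
```

```bash
python3 - <<'E'
from ball import *
s=snap('wrist','wrist9');st=sensors.sense();print(st['time'],st['tool_pos'],st['tcp_rot'],st['finger_gap'],st['ft_force'])
z=cv2.resize(s['color'][180:340,240:410],None,fx=4,fy=3.6,interpolation=cv2.INTER_CUBIC);cv2.imwrite('pics/w9z.png',z[:,:,::-1])
E
```

```text
9.95 [563.28127241 143.29414781  63.90052584] [ 1.79874916e+02 -7.20689803e-02  6.87656185e+01] 22.52488838577924 [-0.73487567 -0.28180351 -0.53807153]
```

View pics/w9z.png

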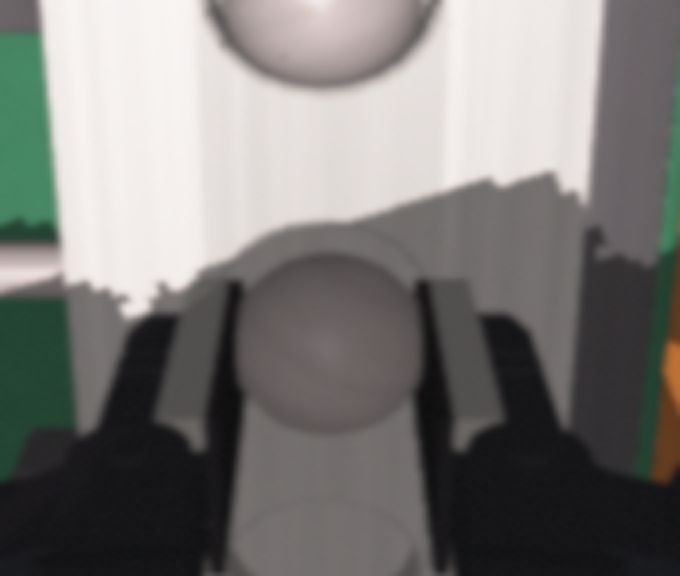

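move_arm([
  [[0,-0.0005,0.002,0,0,0],[0,-0.0005,0.004,0,0,0],[0,-0.0005,0.004,0,0,0],[0,-0.0005,0.004,0,0,0]],
])

```text
time: 10.35
tool_pos: [561.6, 143.4, 58.3]
tcp_rot: [-180.0, 0.0, 68.8]
ft_force: [-0.4, -0.1, -1.4]
finger_gap: 22.2
```

move_arm([
  [[0,0,0,0,0,0],[0,0,0,0,0,0],[0,0,0,0,0,0],[0,0,0,0,0,0],[0,0,-0.01,0,0,0],[0,0,-0.04,0,0,0],[0,0,-0.07,0,0,0],[0,0,-0.09,0,0,0],[0,0,-0.09,0,0,0],[0,0,-0.09,0,0,0]],
], grip=0.6)

```text
time: 11.35
tool_pos: [562.1, 143.5, 149.1]
tcp_rot: [179.9, -0.0, 68.8]
ft_force: [-0.7, -0.1, 0.2]
finger_gap: 51.3
```

```bash
python3 - <<'E'
from ball import *
s=snap('wrist','wrist10');st=sensors.sense();print(st['time'],st['tool_pos'],st['tcp_rot'],st['finger_gap'],st['ft_force'])
rel([625.6,-274.4,150],96.5)
E
```

```text
11.4 [561.27282323 143.34357044 147.81188017] [-1.79969073e+02  1.69498982e-02  6.87716710e+01] 51.59261293644615 [-0.24629744  0.1873613  -0.69802235]
shift [-0.3661  0.2112 -0.0022] rot [-3.000e-02  1.000e-02 -2.773e+01]
```

View pics/wrist10.png

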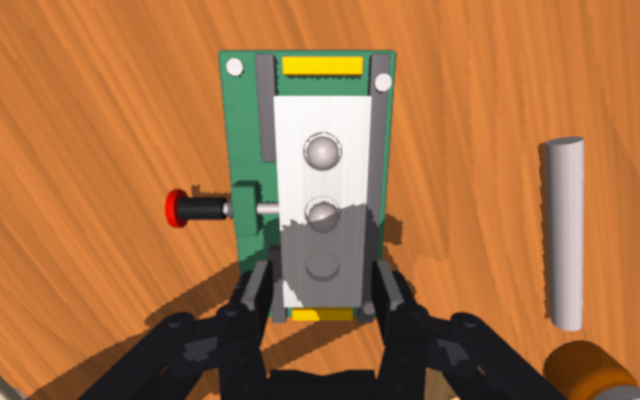

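move_arm([
  [[-0.03,0.018,0,0,0,-3],[-0.07,0.04,0,0,0,-6],[-0.11,0.063,0,0,0,-9],[-0.15,0.087,0,0,0,-12],[-0.19,0.11,0,0,0,-15],[-0.23,0.133,0,0,0,-18],[-0.27,0.156,0,0,0,-21],[-0.31,0.179,0,0,0,-24],[-0.34,0.197,0,0,0,-27],[-0.36,0.208,0,0,0,-27.7],[-0.366,0.211,0,0,0,-27.7],[-0.366,0.211,0,0,0,-27.7],[-0.366,0.211,0,0,0,-27.7]],
])

```text
time: 12.7
tool_pos: [625.3, -272.8, 147.2]
tcp_rot: [-179.9, -0.1, 96.5]
ft_force: [-0.0, 1.2, 0.5]
finger_gap: 51.2
```

```bash
python3 - <<'E'
from ball import *
s=snap('wrist','wrist11');st=sensors.sense();print(st['time'],st['tool_pos'],st['tcp_rot'],st['finger_gap'])
q=ballpix(s,(625.5,-274,52));X=onz(s,q[0],q[1],52.5);print(q,X)
rel([X[0],X[1],54],96.5)
E
```

```text
12.75 [ 625.55700555 -272.58589922  147.57386435] [-1.79942412e+02 -6.64633208e-02  9.65210060e+01] 51.398443272453726
(323.8564147949219, 215.3339080810547, 15.376592636108398, np.float64(15.42419498152303)) [ 625.59859436 -273.55231958   52.5       ]
shift [-0.0011  0.      0.0936] rot [-0.06 -0.07  0.02]
```

View pics/wrist11.png

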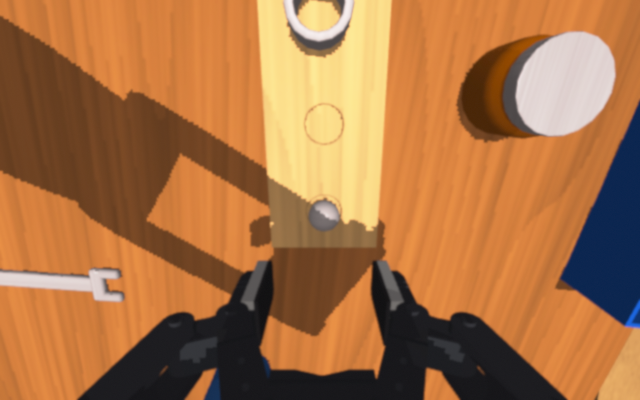

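```bash
python3 - <<'E'
from ball import *
print(onz(load('top0'),489,190,190),onz(load('scene0'),135,251,190))
E
```

```text
[ 556.86671492 -486.5857982   190.        ] [ 557.37957154 -491.56665421  190.        ]
```

move_arm([
  [[-0.001,0,0.04,0,0,0],[-0.001,0,0.075,0,0,0],[-0.001,0,0.09,0,0,0],[-0.001,0,0.0925,0,0,0],[-0.001,0,0.0925,0,0,0],[-0.001,0,0.0925,0,0,0]],
])

```text
time: 13.35
tool_pos: [627.4, -275.6, 58.4]
tcp_rot: [179.8, 0.1, 96.5]
ft_force: [-0.3, -0.6, 1.0]
finger_gap: 51.0
```

move_arm([
  [[0,0,0,0,0,0],[0,0,0,0,0,0],[0,0,0,0,0,0],[0,0,0,0,0,0],[0,0,0,0,0,0],[0,0,0,0,0,0]],
], grip=0)

```text
time: 13.95
tool_pos: [626.7, -275.8, 57.7]
tcp_rot: [179.9, 0.1, 96.5]
ft_force: [-2.0, 0.9, 5.9]
finger_gap: 22.4
```

move_arm([
  [[0,0,0,0,0,0],[0,0,0,0,0,0],[0,0,0,0,0,0],[0.001,-0.001,0.0015,0,0,0],[0.001,-0.001,0.003,0,0,0],[0.001,-0.001,0.003,0,0,0],[0.001,-0.001,0.003,0,0,0]],
], grip=0.5)

```text
time: 14.65
tool_pos: [624.7, -274.2, 52.5]
tcp_rot: [-180.0, -0.0, 96.5]
ft_force: [0.6, -0.6, -0.1]
finger_gap: 42.8
```

move_arm([
  [[0,0,0,0,0,0],[0,0,0,0,0,0],[0,0,0,0,0,0],[0,0,0,0,0,0],[0,0,0,0,0,0],[0,0,0,0,0,0]],
], grip=0)

```text
time: 15.25
tool_pos: [625.0, -274.3, 53.0]
tcp_rot: [180.0, 0.0, 96.5]
ft_force: [0.7, 0.6, 1.2]
finger_gap: 22.4
```

move_arm([
  [[0,0,-0.004,0,0,0],[0,0,-0.012,0,0,0],[0,0,-0.03,0,0,0],[0,0,-0.06,0,0,0],[0,0,-0.09,0,0,0],[0,0,-0.1,0,0,0],[0,0,-0.1,0,0,0],[0,0,-0.1,0,0,0]],
])

```text
time: 16.05
tool_pos: [624.4, -274.1, 152.0]
tcp_rot: [-180.0, -0.0, 96.5]
ft_force: [0.1, 0.7, -1.0]
finger_gap: 22.0
```

```bash
python3 - <<'E'
from ball import *
s=snap('wrist','wrist12');st=sensors.sense();print(st['time'],st['tool_pos'],st['tcp_rot'],st['finger_gap'],st['ft_force'])
rel([543.7,97.0,155],68.8)
E
```

```text
16.1 [ 623.85581745 -273.80374578  150.87185225] [-1.79870356e+02 -8.72323946e-02  9.64702344e+01] 22.20666160066584 [-0.56488867  0.29492258 -1.17513001]
shift [ 0.3775 -0.0379 -0.0035] rot [-0.15 -0.05 27.67]
```

View pics/wrist12.png

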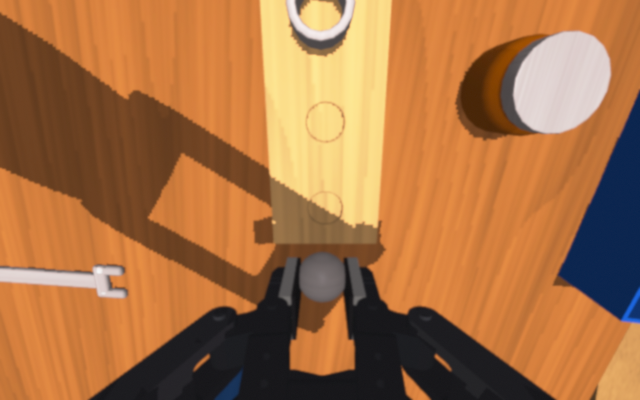

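Both rack pockets are now empty and ball B is held, at about (322,276). Moving over well1.

move_arm([
  [[0.02,-0.002,0,0,0,2],[0.05,-0.005,0,0,0,5],[0.09,-0.009,0,0,0,9],[0.13,-0.013,0,0,0,13],[0.17,-0.017,0,0,0,17],[0.21,-0.021,0,0,0,20],[0.25,-0.025,0,0,0,23],[0.29,-0.029,0,0,0,26],[0.33,-0.033,0,0,0,27],[0.36,-0.036,0,0,0,27.7],[0.377,-0.038,0,0,0,27.7],[0.377,-0.038,0,0,0,27.7],[0.377,-0.038,0,0,0,27.7],[0.377,-0.038,0,0,0,27.7]],
])

```text
time: 17.5
tool_pos: [544.2, 95.2, 151.8]
tcp_rot: [-179.9, 0.1, 68.7]
ft_force: [0.6, 0.4, -0.6]
finger_gap: 22.3
```

```bash
python3 - <<'E'
from ball import *
s=snap('wrist','wrist13');st=sensors.sense();print(st['time'],st['tool_pos'],st['tcp_rot'],st['finger_gap'])
z=cv2.resize(s['color'][100:300,240:400],None,fx=4,fy=3,interpolation=cv2.INTER_CUBIC);cv2.imwrite('pics/w13z.png',z[:,:,::-1])
E
```

```text
17.55 [544.42551666  95.02458729 152.08670966] [-1.79950388e+02  4.10077107e-02  6.87065024e+01] 22.251893116209242
```

View pics/w13z.png

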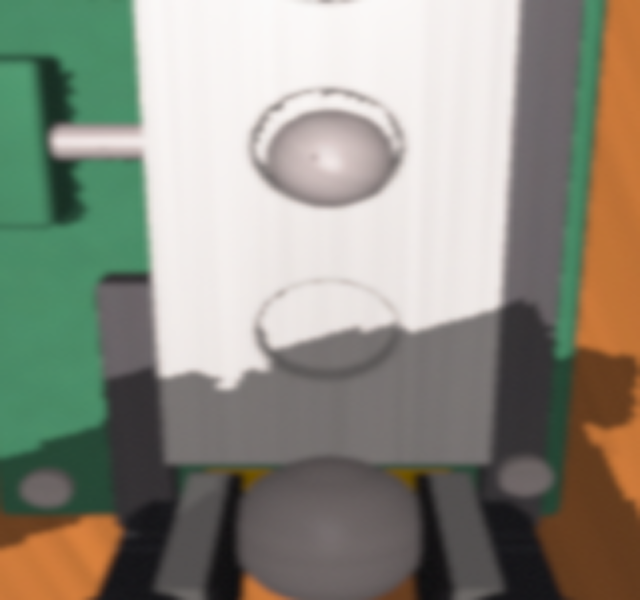

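```bash
python3 - <<'E'
from ball import *
s=load('wrist13');st=sensors.sense()
T=Ro.from_euler('xyz',st['tcp_rot'],degrees=True)
W=onz(s,322,209.3,50);B=onz(s,322.5,276.7,st['tool_pos'][2]);print(W,B,T.inv().apply(W-B))
E
```

```text
[543.80607952  96.55259171  50.        ] [543.59928065  95.17060022 152.08670966] [  1.43580949  -0.22078801 102.08593762]
```

move_arm([
  [[0.0013,0,0.03,0,0,0],[0.0013,0,0.06,0,0,0],[0.0013,0,0.08,0,0,0],[0.0013,0,0.087,0,0,0],[0.0013,0,0.09,0,0,0],[0.0013,0,0.09,0,0,0],[0.0013,0,0.09,0,0,0]],
])

```text
time: 18.25
tool_pos: [546.2, 97.2, 64.3]
tcp_rot: [179.9, -0.1, 68.8]
ft_force: [-0.1, -0.7, -0.8]
finger_gap: 22.4
```

```bash
python3 - <<'E'
from ball import *
s=snap('wrist','wrist14');st=sensors.sense();print(st['time'],st['tool_pos'],st['tcp_rot'],st['finger_gap'],st['ft_force'])
z=cv2.resize(s['color'][180:340,240:410],None,fx=4,fy=3.6,interpolation=cv2.INTER_CUBIC);cv2.imwrite('pics/w14z.png',z[:,:,::-1])
E
```

```text
18.3 [546.19308441  97.23995623  64.31818459] [ 1.79870979e+02 -6.10181407e-02  6.87659486e+01] 22.54818955925119 [ 0.36587026 -1.40279622 -0.38072677]
```

View pics/w14z.png

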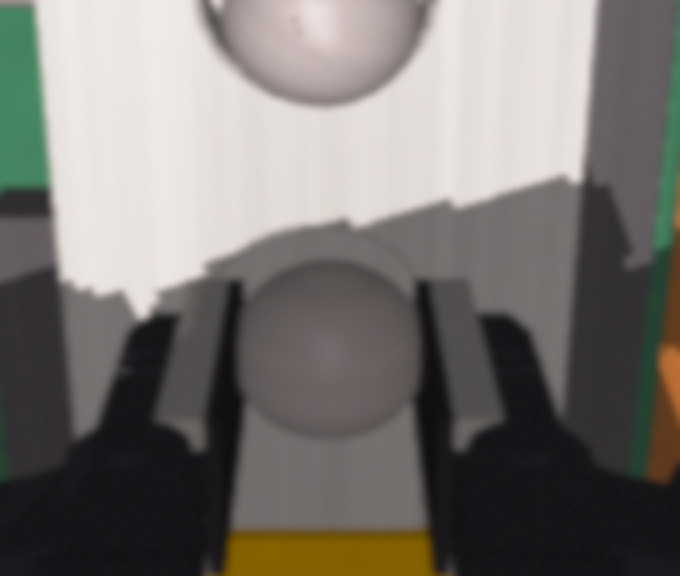

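move_arm([
  [[0,-0.0008,0.002,0,0,0],[0,-0.0008,0.004,0,0,0],[0,-0.0008,0.004,0,0,0],[0,-0.0008,0.004,0,0,0],[0,-0.0008,0.004,0,0,0]],
])

```text
time: 18.8
tool_pos: [544.3, 97.6, 58.8]
tcp_rot: [-180.0, 0.0, 68.8]
ft_force: [0.0, -0.1, -1.5]
finger_gap: 22.4
```

move_arm([
  [[0,0,0,0,0,0],[0,0,0,0,0,0],[0,0,0,0,0,0],[0,0,0,0,0,0],[0,0,-0.01,0,0,0],[0,0,-0.04,0,0,0],[0,0,-0.07,0,0,0],[0,0,-0.09,0,0,0],[0,0,-0.09,0,0,0],[0,0,-0.09,0,0,0]],
], grip=0.6)

```text
time: 19.8
tool_pos: [544.7, 97.6, 149.6]
tcp_rot: [179.9, -0.0, 68.8]
ft_force: [0.1, -0.4, -0.5]
finger_gap: 51.2
```

```bash
python3 - <<'E'
from ball import *
s=snap('wrist','wrist15');st=sensors.sense();print(st['time'],st['tool_pos'],st['tcp_rot'],st['finger_gap'],st['ft_force'])
E
```

```text
19.85 [543.90145569  97.49230828 148.33003245] [-1.79969417e+02  1.56957646e-02  6.87713725e+01] 51.24622763631668 [-0.82018877  0.37844131 -1.16732662]
```

View pics/wrist15.png

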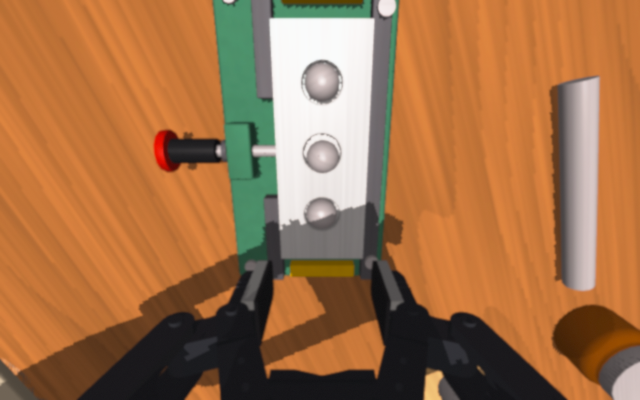

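```bash
python3 - <<'E'
from ball import *
rel([468,179,140],158.8)
E
```

```text
shift [ 0.0485 -0.1003  0.0084] rot [-4.000e-02 -1.000e-02 -9.003e+01]
```

move_arm([
  [[0.005,-0.01,0,0,0,-8],[0.01,-0.02,0,0,0,-16],[0.015,-0.03,0,0,0,-24],[0.02,-0.04,0,0,0,-32],[0.025,-0.05,0,0,0,-40],[0.03,-0.06,0.002,0,0,-48],[0.034,-0.07,0.004,0,0,-56],[0.038,-0.08,0.006,0,0,-64],[0.042,-0.09,0.008,0,0,-72],[0.046,-0.095,0.008,0,0,-80],[0.0485,-0.1,0.008,0,0,-88],[0.0485,-0.1,0.008,0,0,-90],[0.0485,-0.1,0.008,0,0,-90],[0.0485,-0.1,0.008,0,0,-90]],
], grip=0.8)

```text
time: 21.25
tool_pos: [467.9, 178.7, 139.7]
tcp_rot: [-179.9, -0.1, 158.7]
ft_force: [0.4, 0.1, -0.7]
finger_gap: 68.5
```

```bash
python3 - <<'E'
from ball import *
s=snap('wrist','wrist16');st=sensors.sense();print(st['time'],st['tool_pos'],st['tcp_rot'],st['finger_gap'])
E
```

```text
21.3 [468.1503656  178.71984548 139.96325623] [-1.79947697e+02 -6.60728751e-02  1.58685540e+02] 68.39072869720954
```

View pics/wrist16.png

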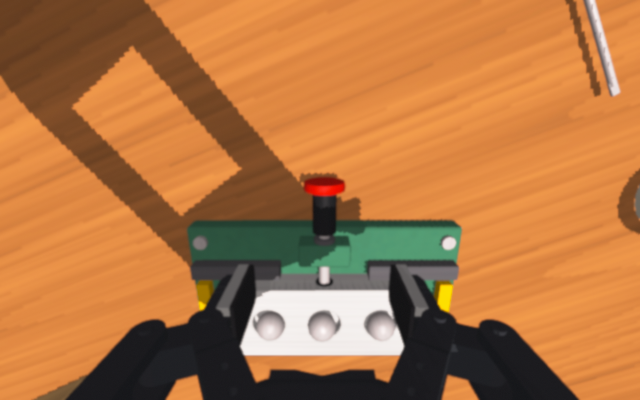

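```bash
python3 - <<'E'
from ball import *
a=load('wrist15');b=load('wrist16')
for n,im in (('a',a['color'][110:190,130:250]),('b',b['color'][160:260,265:385])):
    z=cv2.resize(im,None,fx=6,fy=6,interpolation=cv2.INTER_CUBIC);cv2.imwrite(f'pics/k{n}.png',z[:,:,::-1])
E
```

```text
(no output)
```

View pics/ka.png

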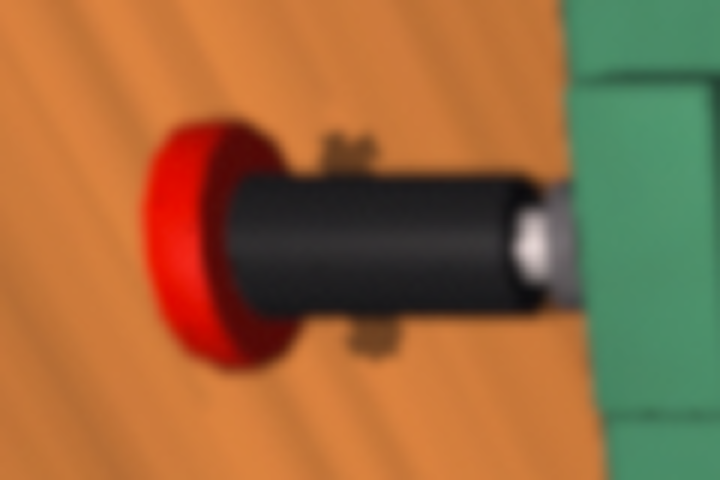

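View pics/kb.png

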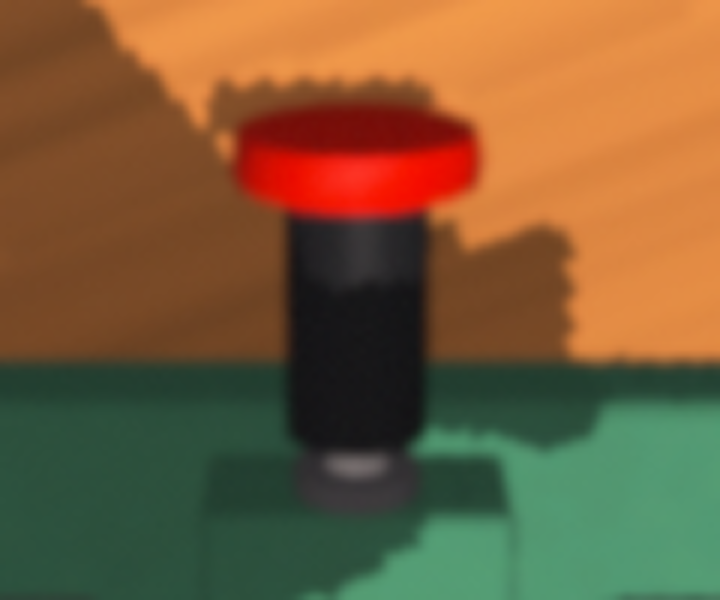

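```bash
python3 - <<'E'
from ball import *
a=load('wrist15');b=load('wrist16')
I,e=tri((a,215.8,150.8),(b,324.5,233.5));print('inner end top',I,e)
D,e=tri((a,130+200/6,110+248/6),(b,324.5,160+214/6));print('disc inner rim top',D,e)
print(np.linalg.norm((I-D)[:2]),'knob est',D+(I-D)*17.5/np.linalg.norm((I-D)[:2]), 'axis yaw',np.degrees(np.arctan2(*(I-D)[1::-1])))
# well axis
W=(np.array([543.7,97])+[561.8,143.3]+[579.5,189.9])/3
for s in(98,100,102):print(s,W-s*np.array([.932,-.361]))
rel([468.3,179,24],158.8)
E
```

```text
inner end top [483.24657145 173.73700532  42.82702149] [0.039891602648335064, 0.03989160264832571]
disc inner rim top [449.76339622 187.31980038  53.73413572] [0.6460387408532988, 0.6460387408532065]
36.133299666512784 knob est [465.9798938  180.74141103  48.45162621] axis yaw -22.08044159552588
98 [470.33066667 178.778     ]
100 [468.46666667 179.5       ]
102 [466.60266667 180.222     ]
shift [-0.0002  0.0004  0.116 ] rot [-0.05 -0.07 -0.11]
```

move_arm([
  [[0.002,0.0008,0.03,0,0,0],[0.002,0.0008,0.06,0,0,0],[0.002,0.0008,0.09,0,0,0],[0.002,0.0008,0.105,0,0,0],[0.002,0.0008,0.112,0,0,0],[0.002,0.0008,0.114,0,0,0],[0.002,0.0008,0.114,0,0,0],[0.002,0.0008,0.114,0,0,0]],
])

```text
time: 22.1
tool_pos: [468.1, 180.7, 28.0]
tcp_rot: [179.9, 0.1, 158.8]
ft_force: [-0.2, -0.4, -0.6]
finger_gap: 68.1
```

```bash
python3 - <<'E'
from ball import *
s=snap('wrist','wrist17');st=sensors.sense();print(st['time'],st['tool_pos'],st['tcp_rot'],st['finger_gap'],st['ft_force'])
E
```

```text
22.15 [468.06555997 180.70369509  28.04095476] [1.79926965e+02 9.73964817e-02 1.58763154e+02] 68.30458631211515 [ 0.76426677 -0.2530256  -0.06794981]
```

View pics/wrist17.png

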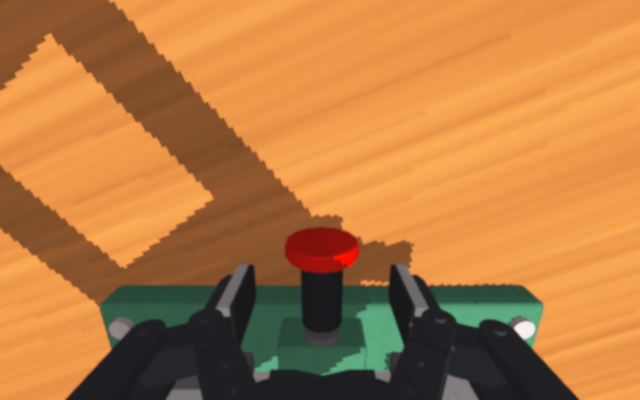

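move_arm([
  [[0,0,0.001,0,0,0],[0,0,0.001,0,0,0],[0,0,0.001,0,0,0],[0,0,0.001,0,0,0],[0,0,0.001,0,0,0],[0,0,0.001,0,0,0],[0,0,0.001,0,0,0],[0,0,0.001,0,0,0],[0,0,0.001,0,0,0],[0,0,0.001,0,0,0]],
], grip=0, newtons=70)

```text
time: 23.15
tool_pos: [467.3, 180.8, 26.2]
tcp_rot: [180.0, 0.0, 158.8]
ft_force: [-3.0, 2.9, 6.0]
finger_gap: 17.9
```

```bash
python3 - <<'E'
from ball import *
s=snap('wrist','wrist18');st=sensors.sense();print(st['time'],st['tool_pos'],st['tcp_rot'],st['finger_gap'],st['ft_force'])
E
```

```text
23.2 [467.28580371 180.75849981  26.19109478] [1.79962982e+02 1.57377729e-02 1.58777783e+02] 18.13400525417777 [-2.07451639  1.94444406  5.64898167]
```

View pics/wrist18.png

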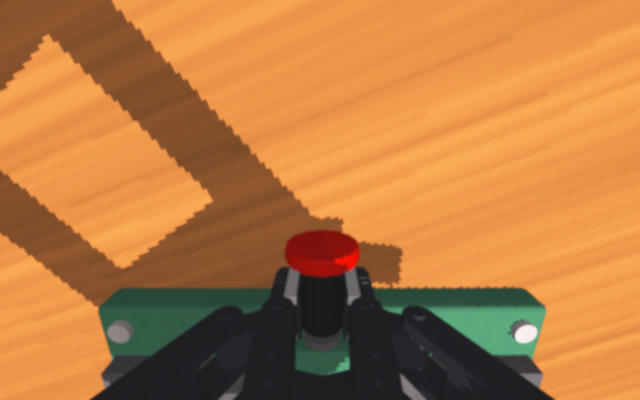

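move_arm([
  [[0.002,0,0,0,0,0],[0.004,0,0,0,0,0],[0.006,0,0,0,0,0],[0.008,0,0,0,0,0],[0.01,0,0,0,0,0],[0.012,0,0,0,0,0],[0.014,0,0,0,0,0],[0.016,0,0,0,0,0],[0.018,0,0,0,0,0],[0.018,0,0,0,0,0],[0.018,0,0,0,0,0]],
])

```text
time: 24.3
tool_pos: [452.7, 186.5, 26.3]
tcp_rot: [179.9, 0.3, 158.8]
ft_force: [10.6, -2.0, -5.3]
finger_gap: 17.9
```

```bash
python3 - <<'E'
from ball import *
st=sensors.sense();print(st['time'],st['tool_pos'],st['finger_gap'],st['ft_force'],Ro.from_euler('xyz',st['tcp_rot'],degrees=True).inv().apply(st['ft_force']))
E
```

```text
24.3 [452.68518592 186.4624352   26.28840205] 17.905090306297076 [10.56570793 -2.00082818 -5.33170619] [-10.54640128   1.95371153   5.38711609]
```

move_arm([
  [[0.001,0,0,0,0,0],[0.002,0,0,0,0,0],[0.003,0,0,0,0,0],[0.003,0,0,0,0,0],[0.003,0,0,0,0,0]],
])

```text
time: 24.8
tool_pos: [450.1, 187.4, 26.3]
tcp_rot: [179.9, 0.3, 158.8]
ft_force: [11.3, -1.5, -6.9]
finger_gap: 17.9
```

```bash
python3 - <<'E'
from ball import *
s=snap('wrist','wrist19');snap('top','top19');snap('scene','scene19')
st=sensors.sense();print(st['time'],st['tool_pos'],st['finger_gap'],st['ft_force'],Ro.from_euler('xyz',st['tcp_rot'],degrees=True).inv().apply(st['ft_force']))
E
```

```text
24.95 [450.15453713 187.46783636  26.34823941] 17.955054556329426 [11.77301497 -1.04581433 -6.90413749] [-11.31468505   3.27907841   6.97067217]
```

View pics/wrist19.png

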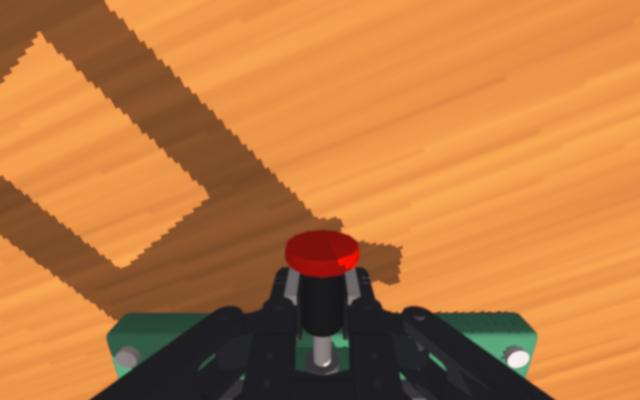

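move_arm([
  [[0.001,0,0,0,0,0],[0.002,0,0,0,0,0],[0.002,0,0,0,0,0],[0.002,0,0,0,0,0]],
], newtons=90)

```text
time: 25.35
tool_pos: [448.5, 188.1, 26.4]
tcp_rot: [179.9, 0.3, 158.8]
ft_force: [14.6, -2.4, -6.5]
finger_gap: 17.5
```

move_arm([
  [[0.001,0,0,0,0,0],[0.001,0,0,0,0,0],[0.001,0,0,0,0,0]],
])

```text
time: 25.65
tool_pos: [448.5, 188.1, 26.5]
tcp_rot: [179.9, 0.5, 158.8]
ft_force: [18.4, -3.1, -11.3]
finger_gap: 17.5
```

move_arm([
  [[0.001,0,0,0,0,0],[0.001,0,0,0,0,0],[0.001,0,0,0,0,0]],
])

```text
time: 25.95
tool_pos: [448.5, 188.1, 26.5]
tcp_rot: [179.9, 0.6, 158.8]
ft_force: [24.9, -7.2, -16.4]
finger_gap: 17.0
```

move_arm([
  [[0,0,0,0,0,0],[0,0,0,0,0,0],[0,0,0,0,0,0],[0,0,0,0,0,0],[0,0,0,0,0,0]],
])

```text
time: 26.45
tool_pos: [448.5, 188.1, 26.5]
tcp_rot: [179.9, 0.6, 158.7]
ft_force: [24.2, -6.0, -15.9]
finger_gap: 17.3
```

```bash
python3 - <<'E'
from ball import *
s=snap('wrist','wrist20');t=snap('top','top20');c=snap('scene','scene20')
st=sensors.sense();print(st['time'],st['tool_pos'],st['finger_gap'],st['ft_force'])
z=[cv2.resize(s['color'][200:400,200:440],(600,300)),cv2.resize(c['color'][140:240,300:420],(600,300),interpolation=cv2.INTER_CUBIC)]
cv2.imwrite('pics/f20.png',np.vstack(z)[:,:,::-1])
E
```

```text
26.6 [448.54228354 188.10913504  26.52113088] 17.515760420475804 [ 24.30456163  -6.44695781 -16.63008381]
```

View pics/f20.png

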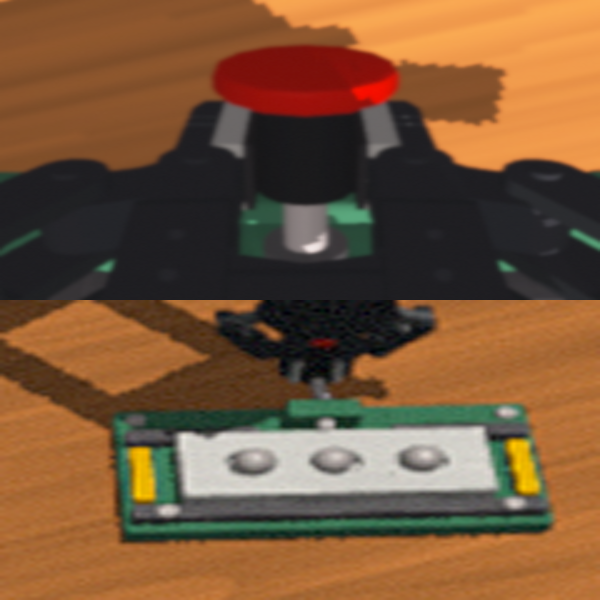

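View pics/scene20.png

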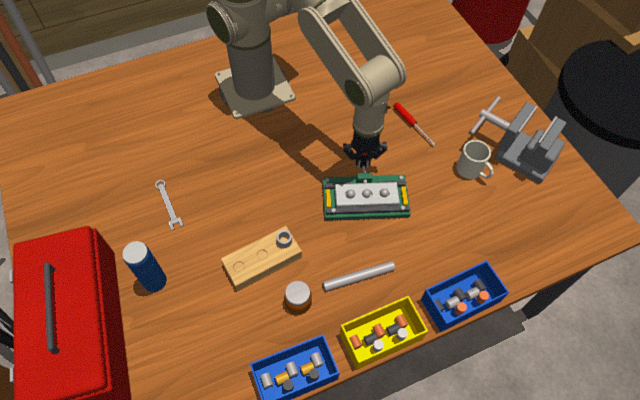

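```bash
python3 -c "
from bench import hand_in
print(hand_in())"
```

```text
the job is handed in; nothing more can be done
None
```

The two rack balls are now in well2 and well1, so each of the three wells holds a ball. I then gripped the plunger's neck, pulled it back to its stop, and handed in while still holding it there at 90 N grip, at 26.6 s of the 61 s allowed.

**Last checks that passed**
- The wrist and scene views show a ball in all three wells, both rack pockets empty, and the pin tip clear of the plate.
- The tool moved about 20 mm along the plunger's axis. It then stayed at the same position while the pull force rose from about 14 N to 25 N, which means it reached the stop.
- The coupling and the other loose items look unmoved in the scene view.

**Checks that were off**
- **Rack contact:** on the first ball, I read a 22.5 mm finger opening as a poor grip. I regrasped lower, and the fingertips pressed on the rack top with about 33 N. Nothing visibly moved.
- **Opening reading:** the gripper reads about 2.5 mm under the true size: 22.5 mm on the 25 mm balls and 17.9 mm on the 20 mm neck.
- **Heights:** heights measured from two views were 2–3 mm off those in the text. That is about the calibration's tolerance, so I used the stated heights.
- **Final hold:** there was also about 16 N of vertical force at the wrist while the plunger was held against its stop.

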